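Row up the movement trays and lock the sliding stop

TASK

Nudge the three movement trays across the bench, without lifting them, into one straight row between the end block and the sliding stop, long sides square and flush against the rail's fence. Close the row up with the stop: pull up its plunger knob, slide it towards the trays and let the plunger drop fully into the last hole it can reach with all three trays in the row, so that only a few millimetres of play are left. Leave the other things on the bench where they are.

Things in the scene. Friction and masses are not known exactly. Their poses are not given: they have to be found in the camera images.
- tray_a: closed movement tray (one of three alike): grey plastic box, 60 x 80 mm and 24 mm high, with a clear flat cover level with its rim and two round watch movements inside; 0.11 to 0.22 kg, loose on the bench. Origin: centre of its underside; x is its 60 mm direction, y its 80 mm direction, z up. At the start it lies between the robot and the rail, its x axis pointing roughly away from the robot.
- tray_b: closed movement tray (one of three alike): grey plastic box, 60 x 80 mm and 24 mm high, with a clear flat cover level with its rim and two round watch movements inside; 0.11 to 0.22 kg, loose on the bench. Origin: centre of its underside; x is its 60 mm direction, y its 80 mm direction, z up. At the start it lies between the robot and the rail, its x axis pointing roughly away from the robot.
- tray_c: closed movement tray (one of three alike): grey plastic box, 60 x 80 mm and 24 mm high, with a clear flat cover level with its rim and two round watch movements inside; 0.11 to 0.22 kg, loose on the bench. Origin: centre of its underside; x is its 60 mm direction, y its 80 mm direction, z up. At the start it lies between the robot and the rail, its x axis pointing roughly away from the robot.
- rail: metal rail fixed on the bench, 380 mm long, 22 mm high. Origin: bench level, on the flat fence face that looks to the robot; x points away from the robot (into the rail), y along it to the left, z up. The fence face is the plane x = 0, reaching from y -175 to +205 mm; a tray with its 80 mm side flush against it has its centre at x = -30 mm. Three trays side by side fill 240 mm.
- block_face (a point): middle of the top edge of the inner (left) face of the rail's fixed end block, at rail x -24, y -150, z 22 mm. The block is part of the rail, at its right end, 25 mm wide, 22 mm high, standing out 47 mm in front of the fence. The row lies between this face and the sliding stop.
- last_hole (a point): mouth of the third index hole from the left in the rail's top, at rail x 28, y 116, z 22 mm: the last one the stop can reach when three trays are in the row. The four holes, 10 mm across and 10 mm deep, are at rail y 166, 141, 116 and 91 mm, all at x 28 mm; at the start the plunger sits in the first (166).
- stop_face (a point): middle of the upper part of the stop's face that looks to the row (right, rail's -y), 33 mm above the bench, 22 mm in front of the fence; on the aluminium blade, 14 mm thick, which stands out 44 mm in front of the fence and reaches from 1 to 33 mm above the bench. It is 22 mm along the rail from the plunger's axis.
- stop (a joint): slide of the stop, m: an aluminium carriage (50 x 36 mm, top 36 mm above the bench) riding on the rail's left part. 0 = latched in the leftmost hole (start); grows as it slides right towards the trays, to 0.078. Holes at 0, 0.025, 0.050, 0.075. At 0 its blade's face is at rail y 144 mm, at 0.050 at 94 mm, leaving 4 mm of play in a row of three. 1 to 2 N of friction; it pushes trays ahead of it.
- plunger (a joint): index plunger in the stop, m: 0 = fully down in a hole (stop locked), grows as its knob is pulled straight up, to 0.013. A spring pulls it down with 3 N at 0, 7 N at the top. Its pin, 6 mm thick, round-tipped, reaches 7 mm into a hole: the stop slides freely when it is raised more than 7 mm; between holes it rests on the rail at 0.007. Let go within 2 mm of a hole it drops in.
- knob (a point): middle of the plunger's upright round black knob, 30 mm in diameter, 22 mm high, on top of the stop, on the plunger's axis; 58 mm above the bench when the plunger is down. It slides with the stop and rises with the plunger. Below the knob is a thin neck, then the carriage's top, 22 mm under this point.
- driver_stand: bystander: round black stand, 68 mm across, with six upright steel screwdrivers, 92 mm high; origin under its centre
- dust_cover: bystander: clear dome with a small black ball on top on a dark wooden disc, 90 mm across, 69 mm high; origin under its centre
- loupe: bystander: black watchmaker's eyeglass, 36 mm across, 34 mm high; origin under its centre
- wristwatch: bystander: steel wristwatch laid flat with its bracelet out straight along y, 133 mm long, 42 mm wide, 11 mm high; origin under the middle of its case
Not all that is in view belongs to the job. What is shaped like the tray_b but brown or orange is not meant.

How it is judged:
On the way:
1. the stop's plunger is pulled up clear of its hole (value of joint plunger above 0.0055 m), for 0.1 s.
At the end, for the whole second after the job is handed in: All three trays lie flat and still on the bench, flush against the fence (within 3 mm) and square to it (within 0.05 rad), in one row between the end block and the stop; the stop is at the hole at 0.050 (within 3 mm) and its plunger is fully down in that hole (within 1.5 mm) (x of each of tray_a, tray_b, tray_c in the frame of rail above -0.0335 m and y of tray_a in the frame of rail between -0.114 and 0.058 m and angle between the x axis of each of tray_a, tray_b, tray_c and the x axis of rail, either way round below 0.05 rad and height (world z) of each of tray_a, tray_b, tray_c below 0.003 m and angle between each of tray_a, tray_b, tray_c's own z axis and vertical below 0.05 rad and linear speed of each of tray_a, tray_b, tray_c below 0.01 m/s and y of tray_b in the frame of rail between -0.114 and 0.058 m and y of tray_c in the frame of rail between -0.114 and 0.058 m and value of joint stop between 0.047 and 0.053 m and value of joint plunger below 0.0015 m); the robot touches nothing.
It fails at once if a tray is lifted off the bench or tipped (height (world z) of any of tray_a, tray_b, tray_c above 0.01 m or angle between any of tray_a, tray_b, tray_c's own z axis and vertical above 0.3 rad).
It fails at once if a bystander is moved more than 20 mm (distance of any of driver_stand, dust_cover, loupe, wristwatch from where it was at the start of the episode above 0.02 m).
It also fails if it takes over 72 s, if anything falls off the work surface, if the arm or the gripper's body presses on something with over 40 N, if the wrist force passes 120 N, or if a joint passes its speed limit or range.

ROBOT

A 7-joint arm with a two-finger parallel gripper is mounted at the origin on the work surface. World frame = base frame: x ahead of the robot, y to its left, z up, the work surface at z = 0. Lengths are in m, angles in rad, forces in N, time in s.
With the tool pointing down it reaches from about 0.4 to 0.75 m from the base axis. Payload 19.5 kg.
Tool frame: the origin (TCP) lies midway between the tips of the shut fingers; the grasp point (between the pads) lies bot.pinch_z behind it (bot.pinch_z is the distance from the TCP to the grasp point, in m); z points along the fingers, y is the line along which they close (so a half turn about z gives the same grasp; the last joint's range is limited). The gripper opens to 85 mm and grips with 20 to 120 N. Pads are 22 mm wide; open, the fingers measure 114 mm over their backs; the gripper's body (76 mm by 85 mm) begins 54 mm behind the grasp point. The pads swing forward as they close: fully open they stand 13 mm farther back than shut.
Start: joints at [-1.244, 0.707, -0.028, 1.485, 0.022, 0.951, -0.075], TCP at [0.207, 0.536, 0.231] pointing down, gripper open.
Joint ranges: [-2.71, 2.71], [-0.32, 2.16], [-1.57, 1.52], [0, 2.45], [-1.46, 4.6], [0, 2.02], [-2.83, 2.83]. Speed limits (rad/s): [1.89, 1.89, 2.57, 2.57, 3.01, 3.01, 3.01].

INTERFACE

Orientations are given as a unit quaternion [x, y, z, w].
In Python, from station import sensors, viewer, bot gives the robot as it stands. The module is installed in compiled form; this text tells all that it offers.
- The arm moves only by the tool arm_command, never from a script. Its argument "targets" is a list of rows, each an object with "dr": the turn, a rotation vector about the world's x, y, z in degrees, a list of three; "delta_pos": the shift along the world's x, y, z in cm, a list of three; "grip": the opening, from -1 (shut) to 1 (fully open). In form: [{"dr": [wx, wy, wz], "delta_pos": [tx, ty, tz], "grip": grip}, ...]. A call has 1 to 20 rows; each row shifts and turns the commanded pose from where the row before left it; what a row does not reach is not made up. A row lasts 1/10 s, in which the tool goes at most 50 mm and 8.59 degrees, less where a joint would pass 70% of its speed; a pose out of reach is approached as far as the arm can. A call with a gripper value outside its range is refused whole. The fingers move at their own pace and stop on an object; "force" is the grip in N (left out, the last holds). Time passes only in rows, so rows that do not move let the fingers close. It gives the time, the measured TCP pose, the force, the opening and the grip force at its end, in the units of the state.
- sensors.read_state(): the state, without advancing time (a new reading comes with each control period).
- viewer.read_camera(name): name is "side" or "top"; returns the picture (384x512x3 uint8, blue, green, red); there is no depth.
- viewer.camera_params(name): a dict with "fovy" (degrees; the focal length in pixels is half the picture's height over the tangent of half this angle, whatever the lens; pixels are square), "cx", "cy" (the principal point, pixels), "R" (3x3) and "t" (3): a world point X has camera coordinates R X + t. Camera axes: x right, y down, z forward; pixel columns grow to the right and rows downward; lengths in m; the calibration is good to about 2 mm. A picture is of the moment at which its call begins. camera_params takes no time and is no camera call.
- bot.hand_in(): hands the job in; it is judged then, once.
The state is a dict: "t": time; "q": joint angles; "joint_vel": joint speeds; "tau": joint torques, N m; "tcp_pos": TCP position; "eef_rot": TCP orientation; "contact_force": force on the tool from outside, world axes, zero at the start; "moment": the same for the moment, N m; "opening": finger opening in m; "gripper_force": force on a finger pad.
Only numpy, scipy, OpenCV 4.12 (cv2) and the standard library are available. Lean on these libraries where they do the work, as an engineer would, in place of code of your own. Each camera call takes 0.05 s, during which the arm holds its last target. There are 200 camera calls.

## Working session

There is one attempt and no reset: what is moved stays moved. The work goes in short steps, Python scripts to look and compute and a tool call to move; the robot and the scene stay as the last step left them, time stands still between calls to the robot, and variables do not carry over. Pictures are saved under pics/ and viewed, at most 10 in all, crops included, and the job is handed in when it is done.

Besides the shell and the picture viewer there is one more tool, called after "Emit:" by a JSON object that holds its "api" and its "payload". arm_command: Moves the arm, as the interface text tells. Its arguments: {"type":"object","properties":{"targets":{"type":"array"},"force":{"type":"number"}},"required":["targets"]}

```bash
mkdir -p pics
python3 - <<'E'
from station import sensors, viewer, bot
import cv2
for n in("top","side"):
    im=viewer.read_camera(n); cv2.imwrite(f"pics/{n}0.png",cv2.resize(im,(800,600),interpolation=cv2.INTER_CUBIC)); cv2.imwrite(f"raw_{n}0.png",im)
    print(viewer.camera_params(n))
s=sensors.read_state(); print(s, bot.pinch_z)
E
```

```text
{'fovy': 56.950951251935415, 'cx': 252.7440303398006, 'cy': 189.22109811509162, 'R': array([[ 0.11206128, -0.99368893,  0.00495799],
       [-0.97065086, -0.11052891, -0.21358902],
       [ 0.21278905,  0.01912258, -0.97691102]]), 't': array([-0.04361258,  0.50941582,  0.87501712])}
{'fovy': 54.18746457406167, 'cx': 254.12127053447202, 'cy': 189.60281853281242, 'R': array([[ 0.90728234, -0.4200237 ,  0.02046595],
       [-0.24102199, -0.55927325, -0.79317201],
       [ 0.3445971 ,  0.71469821, -0.60865369]]), 't': array([-0.45853662,  0.1848572 ,  0.87964477])}
{'t': 0.1, 'q': array([-1.2436843 ,  0.70702614, -0.02758544,  1.48493627,  0.02203375,
        0.95090106, -0.07551143]), 'joint_vel': array([ 2.43529605e-04, -6.94912346e-04, -7.15615474e-05, -1.37354132e-03,
        1.48149905e-04,  7.31798720e-05, -1.11964988e-03]), 'tau': array([ 2.30490376e-03, -8.84283257e+01,  1.23641063e+00, -2.36452192e+01,
        1.68998010e-02,  5.14411455e-03,  1.72601329e-05]), 'tcp_pos': array([0.20723097, 0.53611273, 0.23088666]), 'eef_rot': array([ 1.83370903e-01,  9.83043680e-01, -4.81370116e-04, -5.07544501e-05]), 'contact_force': array([-1.109948  ,  0.28105988,  0.16854717]), 'moment': array([-0.00464812,  0.02108399,  0.01943915]), 'gripper_force': 0.0, 'opening': 0.08537912101900745} 0.0187
```

View pics/top0.png

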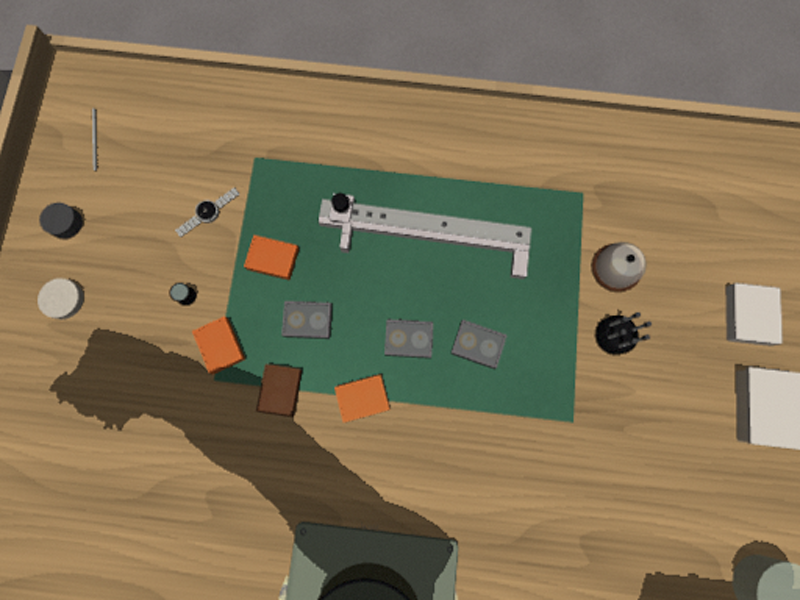

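View pics/side0.png

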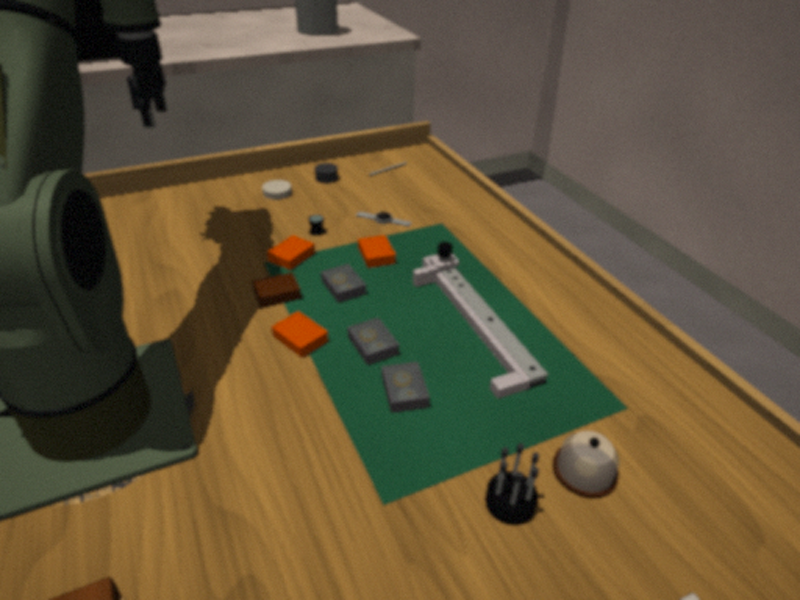

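The top view shows the grey trays at (307,320), (409,338) and (479,343). The rail runs from (320,210) to (530,245), with the knob at (341,203) and the end block at (520,262). Next I'll measure these by masks.

```bash
cat > h.py <<'E'
import numpy as np, cv2
from station import sensors, viewer, bot
P=viewer.camera_params
def ray(n,uv,z):
    p=P(n); f=192/np.tan(np.radians(p["fovy"]/2)); R=np.array(p["R"]);t=np.array(p["t"])
    uv=np.atleast_2d(uv).astype(float)
    d=np.c_[(uv[:,0]-p["cx"])/f,(uv[:,1]-p["cy"])/f,np.ones(len(uv))]@R
    c=-R.T@t
    return c+d*((z-c[2])/d[:,2])[:,None]
def proj(n,X):
    p=P(n); f=192/np.tan(np.radians(p["fovy"]/2)); c=np.atleast_2d(X)@np.array(p["R"]).T+p["t"]
    return c[:,:2]/c[:,2:]*f+[p["cx"],p["cy"]]
def blobs(im,up=4):
    """grey (non-green, unsaturated) blobs on the mat, contours in raw pixels"""
    b=cv2.resize(im,None,fx=up,fy=up,interpolation=cv2.INTER_CUBIC)
    h=cv2.cvtColor(b,cv2.COLOR_BGR2HSV)
    m=((h[...,1]<75)&(h[...,2]>55)).astype(np.uint8)*255
    m=cv2.morphologyEx(m,cv2.MORPH_CLOSE,np.ones((15,15)))
    m=cv2.morphologyEx(m,cv2.MORPH_OPEN,np.ones((9,9)))
    cs,_=cv2.findContours(m,cv2.RETR_EXTERNAL,cv2.CHAIN_APPROX_NONE)
    return m,[(c[:,0,:]+.5)/up-.5 for c in cs if cv2.contourArea(c)>200*up*up]
def rect(n,c,z):
    X=ray(n,c,z)[:,:2]
    (cx,cy),(w,h),a=cv2.minAreaRect((X*1000).astype(np.float32))
    return cx,cy,w,h,a
E
python3 - <<'E'
from h import *
im=cv2.imread("raw_top0.png"); m,cs=blobs(im)
for c in cs:
    u=c.mean(0)
    if 130<u[0]<380 and 100<u[1]<260: print(u.round(),np.round(rect("top",c,.024),1))
v=cv2.resize(im[95:245,140:350],None,fx=3.8,fy=3.8,interpolation=cv2.INTER_CUBIC)
for c in cs: cv2.polylines(v,[((c-[140,95])*3.8).astype(int)],True,(0,0,255),1)
cv2.imwrite("pics/top1.png",v)
E
```

```text
[306. 220.] [ 451.  -136.7   83.7   65.1   76.8]
[261. 216.] [447.5 -16.5  64.3  82.8   2.8]
[196. 204.] [460.1 162.1  65.   84.7   4.5]
[270. 147.] [635.4 -22.  384.  110.7  87.6]
```

View pics/top1.png

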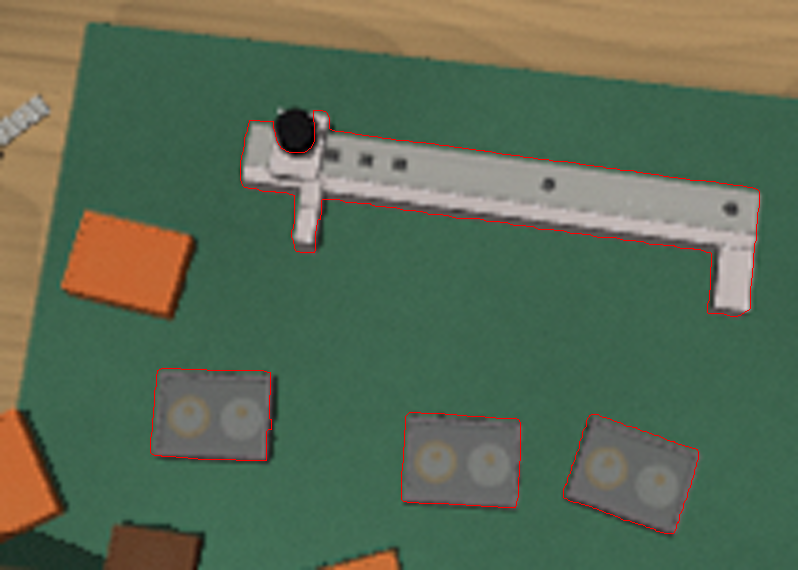

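```bash
cat >> h.py <<'E'
def railpose(im):
    m,cs=blobs(im)
    c=max([c for c in cs if 250<c.mean(0)[0]<290 and 130<c.mean(0)[1]<165],key=len)
    o,s=np.array([140,95]),3.8
    u=(c-o)*s
    # bench edge of the fence
    lin=195+(u[:,0]-325)*(55/387)
    k=(u[:,0]>335)&(u[:,0]<695)&(abs(u[:,1]-lin)<8)
    vx,vy,x0,y0=cv2.fitLine((ray("top",c[k],0)[:,:2]).astype(np.float32),cv2.DIST_HUBER,0,.01,.01).ravel()
    y=np.array([vx,vy])*np.sign(vy); x=np.array([y[1],-y[0]]); p0=np.array([x0,y0])
    # block inner face, bench edge
    k=(abs(u[:,0]-711)<7)&(u[:,1]>262)&(u[:,1]<300)
    b=np.median((ray("top",c[k],0)[:,:2]-p0)@y)
    return p0+y*(b+.150),x,y
E
python3 - <<'E'
from h import *
im=cv2.imread("raw_top0.png"); o,x,y=railpose(im); print("rail",o,x,y,np.degrees(np.arctan2(x[1],x[0])))
def R(X): d=X-o; return np.round(1000*np.c_[d@x,d@y],1)
g=cv2.cvtColor(im,cv2.COLOR_BGR2GRAY)
for u in [(333,155),(366,160),(400,164)]:
    p=np.array(u)/3.8+[140,95]; i=np.round(p).astype(int); w=g[i[1]-4:i[1]+5,i[0]-4:i[0]+5].astype(float); w=np.clip(np.percentile(w,60)-w-8,0,None)
    yy,xx=np.mgrid[-4:5,-4:5]; p=i+[(w*xx).sum()/w.sum(),(w*yy).sum()/w.sum()]
    print("hole",R(ray("top",p,.022)[:,:2]))
m,cs=blobs(im)
for c in cs:
    u=c.mean(0)
    if 130<u[0]<380 and 195<u[1]<260:
        r=rect("top",c,.020); print("tray",R(np.array(r[:2])/1000),r)
# knob top via both views
for n,box in(("top",(300,90,340,160)),):
    k=((g<45)*255).astype(np.uint8); k[:120]=0;k[145:]=0;k[:,:205]=0;k[:,230:]=0
    M=cv2.moments(k,True); p=[M["m10"]/M["m00"],M["m01"]/M["m00"]]; print("knob",p,ray(n,p,.060),R(ray(n,p,.060)[:,:2]))
print("fence ends",o+x*0-.15*y,o+.144*y, "knob expect",o+.028*x+.166*y)
E
```

```text
rail [ 0.63207843 -0.0371464 ] [ 0.99958485 -0.02881172] [0.02881172 0.99958485] -1.6510181
hole [[ 27.7 144.2]]
hole [[ 28.  116.6]]
hole [[28.2 91.7]]
tray [[-177.5 -105.2]] (451.6304931640625, -137.2358856201172, 84.0948715209961, 65.41377258300781, 76.76993560791016)
tray [[-184.5   15.3]] (448.1047668457031, -16.54315948486328, 64.5909423828125, 83.18860626220703, 2.754354476928711)
tray [[-177.  195.]] (460.7402648925781, 162.84805297851562, 65.24787139892578, 85.04107666015625, 4.476746559143066)
knob [217.64077669902912, 129.18446601941747] [[0.66492751 0.12723302 0.06      ]] [[ 28.1 165.3]]
fence ends [ 0.62775667 -0.18708413] [0.63622732 0.10679381] knob expect [0.66484955 0.12797795]
```

Emit:
{"api": "arm_command", "payload": {"targets": [{"dr":[0,0,2.43],"delta_pos":[2.4,-2.95,0],"grip":-0.1},{"dr":[0,0,2.43],"delta_pos":[2.4,-2.95,0],"grip":-0.1},{"dr":[0,0,2.43],"delta_pos":[2.4,-2.95,0],"grip":-0.1},{"dr":[0,0,2.43],"delta_pos":[2.4,-2.95,0],"grip":-0.1},{"dr":[0,0,2.43],"delta_pos":[2.4,-2.95,0],"grip":-0.1},{"dr":[0,0,2.43],"delta_pos":[2.4,-2.95,0],"grip":-0.1},{"dr":[0,0,2.43],"delta_pos":[2.4,-2.95,0],"grip":-0.1},{"dr":[0,0,2.43],"delta_pos":[2.4,-2.95,0],"grip":-0.1},{"dr":[0,0,0],"delta_pos":[0.2,-3.95,0],"grip":-0.1},{"dr":[0,0,0],"delta_pos":[0.2,-3.95,0],"grip":-0.1},{"dr":[0,0,0],"delta_pos":[0.2,-3.95,0],"grip":-0.1},{"dr":[0,0,0],"delta_pos":[0.2,-3.95,0],"grip":-0.1},{"dr":[0,0,0],"delta_pos":[0.2,-3.95,0],"grip":-0.1},{"dr":[0,0,0],"delta_pos":[0.2,-3.95,0],"grip":-0.1},{"dr":[0,0,0],"delta_pos":[0.2,-3.95,0],"grip":-0.1},{"dr":[0,0,0],"delta_pos":[0.2,-3.95,0],"grip":-0.1},{"dr":[0,0,0],"delta_pos":[0.2,-3.95,0],"grip":-0.1},{"dr":[0,0,0],"delta_pos":[0.2,-3.95,0],"grip":-0.1},{"dr":[0,0,0],"delta_pos":[0.2,-3.95,0],"grip":-0.1}]}}

```text
t: 2.0
tcp_pos: [0.421, -0.1359, 0.2312]
eef_rot: [0.015, 1.0, 0.0, -0.0]
contact_force: [0.9, 0.2, -0.2]
opening: 0.0385
gripper_force: 0.0
```

Emit:
{"api": "arm_command", "payload": {"targets": [{"dr":[0,0,0],"delta_pos":[-1.5,0.1,-3.5],"grip":-0.1},{"dr":[0,0,0],"delta_pos":[-1.5,0.1,-3.5],"grip":-0.1},{"dr":[0,0,0],"delta_pos":[0,0,-3.75],"grip":-0.1},{"dr":[0,0,0],"delta_pos":[0,0,-3.75],"grip":-0.1},{"dr":[0,0,0],"delta_pos":[0,0,-3.75],"grip":-0.1},{"dr":[0,0,0],"delta_pos":[0,0,-3.75],"grip":-0.1},{"dr":[0,0,0],"delta_pos":[0,0,0],"grip":-0.1}]}}

```text
t: 2.7
tcp_pos: [0.3961, -0.1339, 0.0131]
eef_rot: [0.014, 1.0, 0.002, -0.008]
contact_force: [-0.9, 0.1, 1.1]
opening: 0.0383
gripper_force: 0.0
```

Emit:
{"api": "arm_command", "payload": {"targets": [{"dr":[0,0,0],"delta_pos":[0.8,-0.03,0],"grip":-0.1},{"dr":[0,0,0],"delta_pos":[1,-0.03,0],"grip":-0.1},{"dr":[0,0,0],"delta_pos":[1,-0.03,0],"grip":-0.1},{"dr":[0,0,0],"delta_pos":[1,-0.03,0],"grip":-0.1},{"dr":[0,0,0],"delta_pos":[1,-0.03,0],"grip":-0.1},{"dr":[0,0,0],"delta_pos":[1,-0.03,0],"grip":-0.1},{"dr":[0,0,0],"delta_pos":[1,-0.03,0],"grip":-0.1},{"dr":[0,0,0],"delta_pos":[1,-0.03,0],"grip":-0.1},{"dr":[0,0,0],"delta_pos":[1,-0.03,0],"grip":-0.1},{"dr":[0,0,0],"delta_pos":[1,-0.03,0],"grip":-0.1},{"dr":[0,0,0],"delta_pos":[1,-0.03,0],"grip":-0.1},{"dr":[0,0,0],"delta_pos":[1,-0.03,0],"grip":-0.1},{"dr":[0,0,0],"delta_pos":[1,-0.03,0],"grip":-0.1},{"dr":[0,0,0],"delta_pos":[1,-0.03,0],"grip":-0.1},{"dr":[0,0,0],"delta_pos":[0.8,-0.03,0],"grip":-0.1},{"dr":[0,0,0],"delta_pos":[0.3,0,0],"grip":-0.1},{"dr":[0,0,0],"delta_pos":[0,0,0],"grip":-0.1}]}}

```text
t: 4.4
tcp_pos: [0.5471, -0.1389, 0.017]
eef_rot: [0.015, 1.0, 0.002, -0.004]
contact_force: [0.8, -0.4, -0.2]
opening: 0.0387
gripper_force: 0.0
```

```bash
cat >> h.py <<'E'
O=np.array([0.63208,-0.03715]);X=np.array([.99958,-.02881]);Y=np.array([.02881,.99958])
def rail(p): d=np.asarray(p)[:2]-O; return np.round([1000*d@X,1000*d@Y],1)
def world(x,y): return np.round(O+X*x/1000+Y*y/1000,4)
def trays(im):
    m,cs=blobs(im)
    for c in cs:
        q=rect("top",c,.020)
        if max(q[2:4])<150: 
            r=rail(np.array(q[:2])/1000)
            if -300<r[0]<20 and -170<r[1]<280: print("tray",r,np.round(q[2:4],0),"yaw",round((q[4] if q[2]<q[3] else q[4]-90)+1.65,1))
def show(name,up=3.8,n="top",box=(140,95,210,150)):
    im=viewer.read_camera(n); x,y,w,h=box; cv2.imwrite(f"pics/{name}.png",cv2.resize(im[y:y+h,x:x+w],None,fx=up,fy=up,interpolation=cv2.INTER_CUBIC)); return im
E
python3 - <<'E'
from h import *
s=sensors.read_state(); print(s["tcp_pos"],rail(s["tcp_pos"]),s["contact_force"])
trays(show("a"))
E
```

```text
[ 0.54709217 -0.13886402  0.01699235] [ -82.  -104.1] [ 0.75157868 -0.38536509 -0.18677061]
tray [-184.3   15.3] [65. 83.] yaw 4.7
tray [-176.9  195. ] [65. 85.] yaw 6.1
```

View pics/a.png

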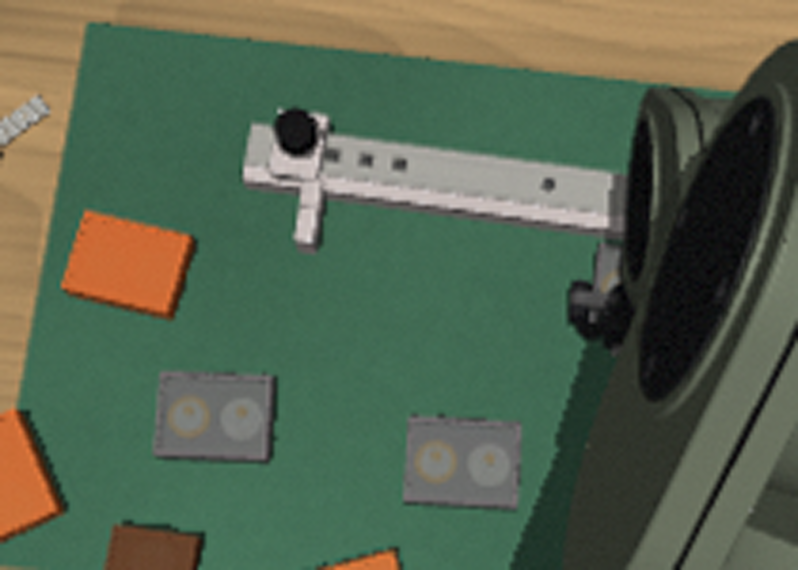

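The picture shows tray R ahead of the fingers, near the fence at (605,270). The tool has risen to z = 17 mm, so I'll lower it and press gently.

Emit:
{"api": "arm_command", "payload": {"targets": [{"dr":[0,0,0],"delta_pos":[0,0,-0.8],"grip":-0.1},{"dr":[0,0,0],"delta_pos":[0.4,0,0],"grip":-0.1},{"dr":[0,0,0],"delta_pos":[0.2,0,0],"grip":-0.1},{"dr":[0,0,0],"delta_pos":[0.1,0,0],"grip":-0.1},{"dr":[0,0,0],"delta_pos":[0.1,0,0],"grip":-0.1},{"dr":[0,0,0],"delta_pos":[0.1,0,0],"grip":-0.1},{"dr":[0,0,0],"delta_pos":[0,0,0],"grip":-0.1}]}}

```text
t: 5.15
tcp_pos: [0.5556, -0.1388, 0.0081]
eef_rot: [0.015, 1.0, 0.002, -0.005]
contact_force: [-0.4, -0.5, -0.3]
opening: 0.0384
gripper_force: 0.0
```

Emit:
{"api": "arm_command", "payload": {"targets": [{"dr":[0,0,0],"delta_pos":[0.1,0,0],"grip":-0.1},{"dr":[0,0,0],"delta_pos":[0.1,0,0],"grip":-0.1},{"dr":[0,0,0],"delta_pos":[0.1,0,0],"grip":-0.1},{"dr":[0,0,0],"delta_pos":[0,0,0],"grip":-0.1}]}}

```text
t: 5.55
tcp_pos: [0.5587, -0.1388, 0.0081]
eef_rot: [0.015, 1.0, 0.002, -0.005]
contact_force: [-0.1, -0.6, 0.8]
opening: 0.0384
gripper_force: 0.1
```

Emit:
{"api": "arm_command", "payload": {"targets": [{"dr":[0,0,0],"delta_pos":[0.1,0,0],"grip":-0.1},{"dr":[0,0,0],"delta_pos":[0.1,0,0],"grip":-0.1},{"dr":[0,0,0],"delta_pos":[0,0,0],"grip":-0.1}]}}

```text
t: 5.85
tcp_pos: [0.5594, -0.1389, 0.0079]
eef_rot: [0.015, 1.0, 0.002, -0.006]
contact_force: [-8.7, 0.4, 5.9]
opening: 0.0381
gripper_force: 4.2
```

Emit:
{"api": "arm_command", "payload": {"targets": [{"dr":[0,0,0],"delta_pos":[-1.5,0,0],"grip":-0.1},{"dr":[0,0,0],"delta_pos":[-1.5,0,1],"grip":-0.3},{"dr":[0,0,0],"delta_pos":[0,0,3],"grip":-0.5},{"dr":[0,0,0],"delta_pos":[0,0,3],"grip":-0.5}]}}

```text
t: 6.25
tcp_pos: [0.5302, -0.1387, 0.0788]
eef_rot: [0.015, 1.0, 0.002, -0.005]
contact_force: [-0.1, -1.2, 0.4]
opening: 0.0215
gripper_force: 0.0
```

Run:
```python
from h import *
s=sensors.read_state(); print(s["q"],s["tcp_pos"]); print(world(-184,80),world(-177,260))
```

```text
[ 0.29814074  0.89650701 -0.19182441  1.72252235  0.28068558  0.56088562
  1.47769267] [ 0.53017979 -0.13867309  0.07877358]
[0.4505 0.0481] [0.4626 0.2278]
```

Emit:
{"api": "arm_command", "payload": {"targets": [{"dr":[0,0,8.2],"delta_pos":[-0.72,1.7,0],"grip":-0.5},{"dr":[0,0,8.2],"delta_pos":[-0.72,1.7,0],"grip":-0.5},{"dr":[0,0,8.2],"delta_pos":[-0.72,1.7,0],"grip":-0.5},{"dr":[0,0,8.2],"delta_pos":[-0.72,1.7,0],"grip":-0.5},{"dr":[0,0,8.2],"delta_pos":[-0.72,1.7,0],"grip":-0.5},{"dr":[0,0,8.2],"delta_pos":[-0.72,1.7,0],"grip":-0.5},{"dr":[0,0,8.2],"delta_pos":[-0.72,1.7,0],"grip":-0.5},{"dr":[0,0,8.2],"delta_pos":[-0.72,1.7,0],"grip":-0.5},{"dr":[0,0,8.2],"delta_pos":[-0.72,1.7,0],"grip":-0.5},{"dr":[0,0,8.2],"delta_pos":[-0.72,1.7,0],"grip":-0.5},{"dr":[0,0,8],"delta_pos":[-0.72,1.7,0],"grip":-0.5},{"dr":[0,0,0],"delta_pos":[0,0,-2],"grip":-0.5},{"dr":[0,0,0],"delta_pos":[0,0,-2.5],"grip":-0.5},{"dr":[0,0,0],"delta_pos":[0,0,-2.5],"grip":-0.5},{"dr":[0,0,0],"delta_pos":[0,0,0],"grip":-0.5}]}}

```text
t: 7.75
tcp_pos: [0.4505, 0.0486, 0.0063]
eef_rot: [-0.697, 0.717, -0.002, -0.006]
contact_force: [0.2, -0.3, 0.2]
opening: 0.0216
gripper_force: 0.0
```

Emit:
{"api": "arm_command", "payload": {"targets": [{"dr":[0,0,0],"delta_pos":[-0.03,-1,0],"grip":-0.5},{"dr":[0,0,0],"delta_pos":[-0.02,-0.8,0],"grip":-0.5},{"dr":[0,0,0],"delta_pos":[-0.02,-0.8,0],"grip":-0.5},{"dr":[0,0,0],"delta_pos":[-0.02,-0.8,0],"grip":-0.5},{"dr":[0,0,0],"delta_pos":[-0.02,-0.8,0],"grip":-0.5},{"dr":[0,0,0],"delta_pos":[-0.02,-0.8,0],"grip":-0.5},{"dr":[0,0,0],"delta_pos":[-0.01,-0.35,0],"grip":-0.5},{"dr":[0,0,0],"delta_pos":[0,0,0],"grip":-0.5},{"dr":[0,0,0],"delta_pos":[0,1,0],"grip":-0.5},{"dr":[0,0,0],"delta_pos":[0,1.5,1],"grip":-0.5},{"dr":[0,0,0],"delta_pos":[0,0,3],"grip":-0.5},{"dr":[0,0,0],"delta_pos":[0.3,4,2],"grip":-0.5},{"dr":[0,0,0],"delta_pos":[0.3,4,0],"grip":-0.5},{"dr":[0,0,0],"delta_pos":[0.3,4,0],"grip":-0.5},{"dr":[0,0,0],"delta_pos":[0.3,4,0],"grip":-0.5},{"dr":[0,0,0],"delta_pos":[0.2,4,0],"grip":-0.5},{"dr":[0,0,0],"delta_pos":[0,0.8,0],"grip":-0.5},{"dr":[0,0,0],"delta_pos":[0,0,0],"grip":-0.5}]}}

```text
t: 9.55
tcp_pos: [0.463, 0.2298, 0.0679]
eef_rot: [-0.698, 0.716, -0.002, -0.005]
contact_force: [0.1, -1.5, 0.1]
opening: 0.0218
gripper_force: 0.0
```

Run:
```python
from h import *
s=sensors.read_state(); print(s["tcp_pos"],rail(s["tcp_pos"]),s["q"])
trays(show("b"))
```

```text
[0.46295829 0.22980174 0.06791691] [-176.7  262. ] [-0.27948643  0.91665999 -0.46454949  1.84040759  0.72927217  0.57281412
  1.89216964]
tray [-187.6  -26.3] [83. 65.] yaw -0.0
```

Emit:
{"api": "arm_command", "payload": {"targets": [{"dr":[0,0,0],"delta_pos":[0,0,-3],"grip":-0.5},{"dr":[0,0,0],"delta_pos":[0,0,-3],"grip":-0.5},{"dr":[0,0,0],"delta_pos":[-0.03,-1,0],"grip":-0.5},{"dr":[0,0,0],"delta_pos":[-0.03,-1,0],"grip":-0.5},{"dr":[0,0,0],"delta_pos":[-0.03,-1,0],"grip":-0.5},{"dr":[0,0,0],"delta_pos":[-0.03,-1,0],"grip":-0.5},{"dr":[0,0,0],"delta_pos":[-0.03,-1,0],"grip":-0.5},{"dr":[0,0,0],"delta_pos":[-0.03,-1,0],"grip":-0.5},{"dr":[0,0,0],"delta_pos":[-0.03,-1,0],"grip":-0.5},{"dr":[0,0,0],"delta_pos":[-0.03,-1,0],"grip":-0.5},{"dr":[0,0,0],"delta_pos":[-0.03,-1,0],"grip":-0.5},{"dr":[0,0,0],"delta_pos":[-0.03,-1,0],"grip":-0.5},{"dr":[0,0,0],"delta_pos":[-0.03,-1,0],"grip":-0.5},{"dr":[0,0,0],"delta_pos":[-0.03,-1,0],"grip":-0.5},{"dr":[0,0,0],"delta_pos":[-0.03,-1,0],"grip":-0.5},{"dr":[0,0,0],"delta_pos":[-0.03,-1,0],"grip":-0.5},{"dr":[0,0,0],"delta_pos":[-0.02,-0.7,0],"grip":-0.5},{"dr":[0,0,0],"delta_pos":[0,0,0],"grip":-0.5},{"dr":[0,0,0],"delta_pos":[0,1,0],"grip":-0.5},{"dr":[0,0,0],"delta_pos":[0,1.5,0.5],"grip":-0.5}]}}

```text
t: 11.6
tcp_pos: [0.4592, 0.1068, 0.0129]
eef_rot: [-0.697, 0.718, -0.002, -0.005]
contact_force: [0.0, 0.1, 0.4]
opening: 0.0214
gripper_force: 0.0
```

Run:
```python
from h import *
s=sensors.read_state(); print(s["tcp_pos"],rail(s["tcp_pos"]))
trays(show("c"))
```

```text
[0.45922955 0.10681641 0.01289233] [-176.9  138.9]
```

View pics/c.png

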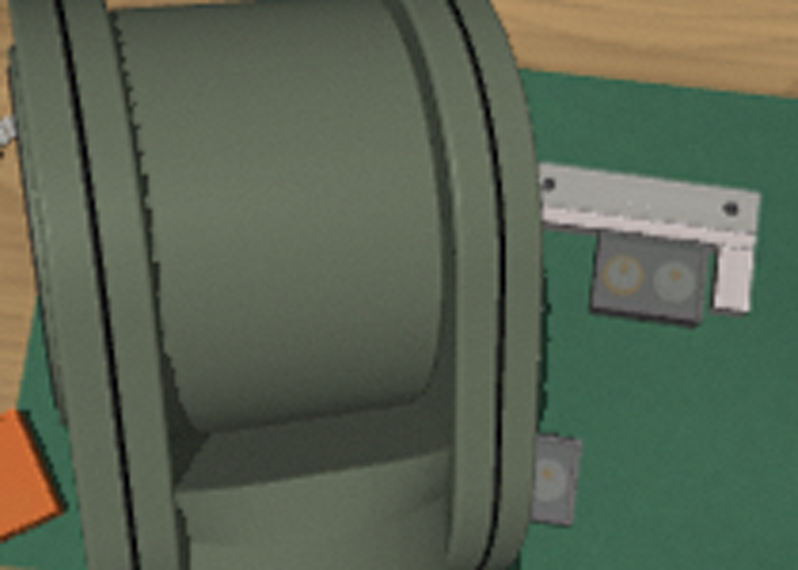

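In this picture tray R sits flush on the fence, about 5 mm short of the block (gap at x = 710). The arm hides most of M and L. I'll push R against the block while the tool is in this orientation.

Emit:
{"api": "arm_command", "payload": {"targets": [{"dr":[0,0,0],"delta_pos":[0,0,3],"grip":-0.5},{"dr":[0,0,0],"delta_pos":[0,0,3],"grip":-0.5},{"dr":[0,0,0],"delta_pos":[2.23,-3.03,0],"grip":-0.5},{"dr":[0,0,0],"delta_pos":[2.23,-3.03,0],"grip":-0.5},{"dr":[0,0,0],"delta_pos":[2.23,-3.03,0],"grip":-0.5},{"dr":[0,0,0],"delta_pos":[2.23,-3.03,0],"grip":-0.5},{"dr":[0,0,0],"delta_pos":[2.23,-3.03,0],"grip":-0.5},{"dr":[0,0,0],"delta_pos":[2.23,-3.03,0],"grip":-0.5},{"dr":[0,0,0],"delta_pos":[0,0,-3],"grip":-0.5},{"dr":[0,0,0],"delta_pos":[0,0,-3.3],"grip":-0.5},{"dr":[0,0,0],"delta_pos":[0,-0.6,0],"grip":-0.5},{"dr":[0,0,0],"delta_pos":[-0.02,-0.6,0],"grip":-0.5},{"dr":[0,0,0],"delta_pos":[-0.02,-0.4,0],"grip":-0.5},{"dr":[0,0,0],"delta_pos":[0,-0.2,0],"grip":-0.5},{"dr":[0,0,0],"delta_pos":[0,-0.1,0],"grip":-0.5},{"dr":[0,0,0],"delta_pos":[0,0,0],"grip":-0.5}]}}

```text
t: 13.25
tcp_pos: [0.5936, -0.0943, 0.0112]
eef_rot: [-0.697, 0.717, -0.003, -0.004]
contact_force: [0.7, 4.9, 2.9]
opening: 0.021
gripper_force: 2.3
```

Emit:
{"api": "arm_command", "payload": {"targets": [{"dr":[0,0,0],"delta_pos":[0,1.5,0.5],"grip":-0.5},{"dr":[0,0,0],"delta_pos":[0,0,4],"grip":-0.5},{"dr":[0,0,0],"delta_pos":[0,0,3],"grip":-0.5},{"dr":[0,0,-8.2],"delta_pos":[-1.78,0.2,0],"grip":-0.1},{"dr":[0,0,-8.2],"delta_pos":[-1.78,0.2,0],"grip":-0.1},{"dr":[0,0,-8.2],"delta_pos":[-1.78,0.2,0],"grip":-0.1},{"dr":[0,0,-8.2],"delta_pos":[-1.78,0.2,0],"grip":-0.1},{"dr":[0,0,-8.2],"delta_pos":[-1.78,0.2,0],"grip":-0.1},{"dr":[0,0,-8.2],"delta_pos":[-1.78,0.2,0],"grip":-0.1},{"dr":[0,0,-8.2],"delta_pos":[-1.78,0.2,0],"grip":-0.1},{"dr":[0,0,-8.2],"delta_pos":[-1.78,0.2,0],"grip":-0.1},{"dr":[0,0,-8.2],"delta_pos":[-1.78,0.2,0],"grip":-0.1},{"dr":[0,0,-8.2],"delta_pos":[-1.78,0.2,0],"grip":-0.1},{"dr":[0,0,-8],"delta_pos":[-1.78,0.2,0],"grip":-0.1},{"dr":[0,6,0],"delta_pos":[0,0,0],"grip":-0.1},{"dr":[0,6,0],"delta_pos":[0,0,0],"grip":-0.1},{"dr":[0,0,0],"delta_pos":[0,0,0],"grip":-0.1}]}}

```text
t: 14.95
tcp_pos: [0.3981, -0.0573, 0.0853]
eef_rot: [0.015, 0.994, 0.0, -0.111]
contact_force: [-0.7, 0.3, -0.5]
opening: 0.0383
gripper_force: 0.0
```

Run:
```python
from h import *
s=sensors.read_state(); print(s["tcp_pos"],rail(s["tcp_pos"]),s["q"])
trays(show("d"))
```

```text
[ 0.3980988  -0.05728004  0.08532614] [-233.3  -26.9] [ 0.16589393  0.83231786 -0.19530071  2.01350766  0.27973733  0.54693831
  1.30171811]
tray [-184.5   62.6] [78. 77.] yaw 1.4
```

Emit:
{"api": "arm_command", "payload": {"targets": [{"dr":[0,0,0],"delta_pos":[0,0,-2.5],"grip":-0.1},{"dr":[0,0,0],"delta_pos":[0,0,-2.5],"grip":-0.1},{"dr":[0,0,0],"delta_pos":[0,0,-2.5],"grip":-0.1},{"dr":[0,0,0],"delta_pos":[0,0,0],"grip":-0.1}]}}

```text
t: 15.4
tcp_pos: [0.3959, -0.0574, 0.0087]
eef_rot: [0.014, 0.994, 0.0, -0.11]
contact_force: [-1.0, 0.6, 1.2]
opening: 0.0385
gripper_force: 0.0
```

Emit:
{"api": "arm_command", "payload": {"targets": [{"dr":[0,0,0],"delta_pos":[0.8,-0.03,0],"grip":-0.1},{"dr":[0,0,0],"delta_pos":[1,-0.03,0],"grip":-0.1},{"dr":[0,0,0],"delta_pos":[1,-0.03,0],"grip":-0.1},{"dr":[0,0,0],"delta_pos":[1,-0.03,0],"grip":-0.1},{"dr":[0,0,0],"delta_pos":[1,-0.03,0],"grip":-0.1},{"dr":[0,-3,0],"delta_pos":[1,-0.03,0],"grip":-0.1},{"dr":[0,-3,0],"delta_pos":[1,-0.03,0],"grip":-0.1},{"dr":[0,-3,0],"delta_pos":[1,-0.03,0],"grip":-0.1},{"dr":[0,-3,0],"delta_pos":[1,-0.03,0],"grip":-0.1},{"dr":[0,0,0],"delta_pos":[1,-0.03,0],"grip":-0.1},{"dr":[0,0,0],"delta_pos":[1,-0.03,0],"grip":-0.1},{"dr":[0,0,0],"delta_pos":[1,-0.03,0],"grip":-0.1},{"dr":[0,0,0],"delta_pos":[1,-0.03,0],"grip":-0.1},{"dr":[0,0,0],"delta_pos":[0.8,-0.03,0],"grip":-0.1},{"dr":[0,0,0],"delta_pos":[0.6,0,0],"grip":-0.1},{"dr":[0,0,0],"delta_pos":[0.6,0,0],"grip":-0.1},{"dr":[0,0,0],"delta_pos":[0.4,0,0],"grip":-0.1},{"dr":[0,0,0],"delta_pos":[0.2,0,0],"grip":-0.1},{"dr":[0,0,0],"delta_pos":[0,0,0],"grip":-0.1}]}}

```text
t: 17.3
tcp_pos: [0.5512, -0.0622, 0.01]
eef_rot: [0.015, 1.0, 0.002, -0.005]
contact_force: [-0.4, -0.2, -0.4]
opening: 0.0384
gripper_force: 0.0
```

Run:
```python
from h import *
s=sensors.read_state(); print(s["tcp_pos"],rail(s["tcp_pos"]))
trays(show("e"))
```

```text
[ 0.5512481  -0.06224661  0.0100335 ] [-80.1 -27.4]
tray [-178.7   68.9] [65. 65.] yaw 90.3
```

View pics/e.png

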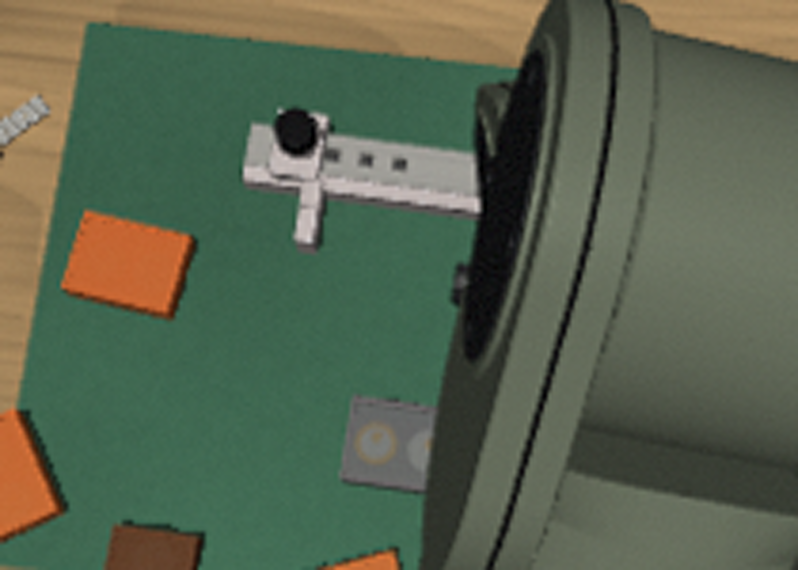

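The arm hides M here. L's visible left part is at (390,445), square to the rail. I'll finish pushing M against the fence.

Emit:
{"api": "arm_command", "payload": {"targets": [{"dr":[0,0,0],"delta_pos":[0.4,0,0],"grip":-0.1},{"dr":[0,0,0],"delta_pos":[0.2,0,0],"grip":-0.1},{"dr":[0,0,0],"delta_pos":[0.2,0,0],"grip":-0.1},{"dr":[0,0,0],"delta_pos":[0.1,0,0],"grip":-0.1},{"dr":[0,0,0],"delta_pos":[0.1,0,0],"grip":-0.1},{"dr":[0,0,0],"delta_pos":[0.1,0,0],"grip":-0.1},{"dr":[0,0,0],"delta_pos":[0,0,0],"grip":-0.1}]}}

```text
t: 18.05
tcp_pos: [0.5615, -0.0624, 0.01]
eef_rot: [0.015, 1.0, 0.001, -0.006]
contact_force: [-4.5, 0.3, 3.8]
opening: 0.0386
gripper_force: 2.5
```

Emit:
{"api": "arm_command", "payload": {"targets": [{"dr":[0,0,0],"delta_pos":[-1.5,0,0],"grip":-0.1},{"dr":[0,0,0],"delta_pos":[-1.5,0,1],"grip":-0.1},{"dr":[0,0,0],"delta_pos":[0,0,3.3],"grip":-0.1},{"dr":[0,0,0],"delta_pos":[0,0,3.2],"grip":-0.1},{"dr":[0,3,0],"delta_pos":[-3.05,2.29,0],"grip":-0.1},{"dr":[0,3,0],"delta_pos":[-3.05,2.29,0],"grip":-0.1},{"dr":[0,3,0],"delta_pos":[-3.05,2.29,0],"grip":-0.1},{"dr":[0,3,0],"delta_pos":[-3.05,2.29,0],"grip":-0.1},{"dr":[0,0,0],"delta_pos":[0,0,-2.5],"grip":-0.1},{"dr":[0,0,0],"delta_pos":[0,0,-2.5],"grip":-0.1},{"dr":[0,0,0],"delta_pos":[0,0,-2.5],"grip":-0.1},{"dr":[0,0,0],"delta_pos":[0,0,0],"grip":-0.1}]}}

```text
t: 19.25
tcp_pos: [0.4093, 0.0294, 0.0083]
eef_rot: [0.015, 0.994, -0.0, -0.111]
contact_force: [-0.7, -0.7, 1.1]
opening: 0.0383
gripper_force: 0.0
```

Run:
```python
from h import *
s=sensors.read_state(); print(s["tcp_pos"],rail(s["tcp_pos"]),s["contact_force"])
trays(show("f",box=(195,110,180,130),up=4.4))
```

```text
[0.409278   0.02941207 0.00827724] [-224.6   60.1] [-0.69932196 -0.69221705  1.08280287]
```

View pics/f.png

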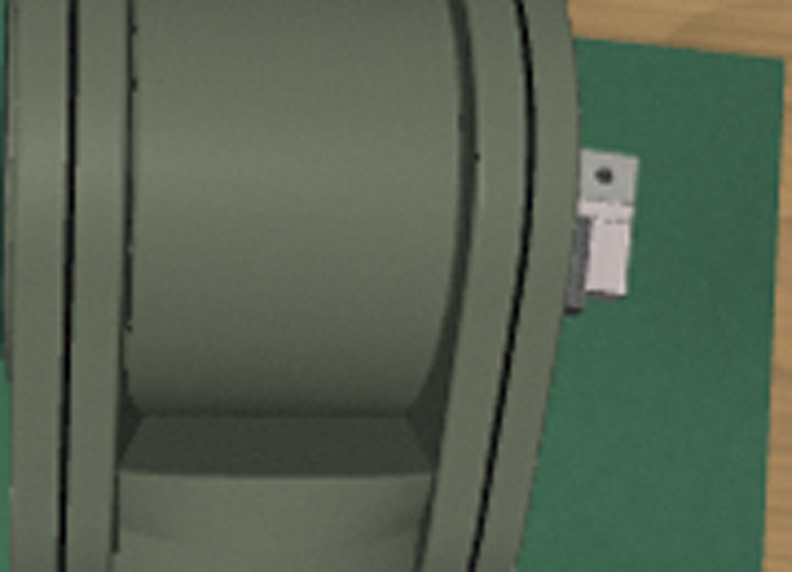

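R is now tight on the block, at (575,262); the arm covers the rest. Next I'll push L to the fence.

Emit:
{"api": "arm_command", "payload": {"targets": [{"dr":[0,0,0],"delta_pos":[0.8,-0.03,0],"grip":-0.1},{"dr":[0,0,0],"delta_pos":[1,-0.03,0],"grip":-0.1},{"dr":[0,0,0],"delta_pos":[1,-0.03,0],"grip":-0.1},{"dr":[0,0,0],"delta_pos":[1,-0.03,0],"grip":-0.1},{"dr":[0,0,0],"delta_pos":[1,-0.03,0],"grip":-0.1},{"dr":[0,-3,0],"delta_pos":[1,-0.03,0],"grip":-0.1},{"dr":[0,-3,0],"delta_pos":[1,-0.03,0],"grip":-0.1},{"dr":[0,-3,0],"delta_pos":[1,-0.03,0],"grip":-0.1},{"dr":[0,-3,0],"delta_pos":[1,-0.03,0],"grip":-0.1},{"dr":[0,0,0],"delta_pos":[1,-0.03,0],"grip":-0.1},{"dr":[0,0,0],"delta_pos":[1,-0.03,0],"grip":-0.1},{"dr":[0,0,0],"delta_pos":[1,-0.03,0],"grip":-0.1},{"dr":[0,0,0],"delta_pos":[1,-0.03,0],"grip":-0.1},{"dr":[0,0,0],"delta_pos":[0.8,-0.03,0],"grip":-0.1},{"dr":[0,0,0],"delta_pos":[0.6,0,0],"grip":-0.1},{"dr":[0,0,0],"delta_pos":[0.4,0,0],"grip":-0.1},{"dr":[0,0,0],"delta_pos":[0.3,0,0],"grip":-0.1},{"dr":[0,0,0],"delta_pos":[0.2,0,0],"grip":-0.1},{"dr":[0,0,0],"delta_pos":[0.2,0,0],"grip":-0.1},{"dr":[0,0,0],"delta_pos":[0,0,0],"grip":-0.1}]}}

```text
t: 21.3
tcp_pos: [0.5632, 0.0252, 0.01]
eef_rot: [0.015, 1.0, 0.002, -0.005]
contact_force: [0.4, 0.4, 0.2]
opening: 0.0387
gripper_force: 0.0
```

Emit:
{"api": "arm_command", "payload": {"targets": [{"dr":[0,0,0],"delta_pos":[0.1,0,0],"grip":-0.1},{"dr":[0,0,0],"delta_pos":[0.1,0,0],"grip":-0.1},{"dr":[0,0,0],"delta_pos":[0,0,0],"grip":-0.1}]}}

```text
t: 21.6
tcp_pos: [0.5639, 0.0251, 0.0099]
eef_rot: [0.015, 1.0, 0.001, -0.006]
contact_force: [-6.9, -0.2, 4.6]
opening: 0.0385
gripper_force: 3.9
```

Emit:
{"api": "arm_command", "payload": {"targets": [{"dr":[0,0,0],"delta_pos":[-2,0,0],"grip":-0.1},{"dr":[0,0,0],"delta_pos":[0,0,4],"grip":-0.3},{"dr":[0,0,0],"delta_pos":[0,0,4],"grip":-0.5},{"dr":[0,0,8.2],"delta_pos":[0.49,0.55,0],"grip":-0.5},{"dr":[0,0,8.2],"delta_pos":[0.49,0.55,0],"grip":-0.5},{"dr":[0,0,8.2],"delta_pos":[0.49,0.55,0],"grip":-0.5},{"dr":[0,0,8.2],"delta_pos":[0.49,0.55,0],"grip":-0.5},{"dr":[0,0,8.2],"delta_pos":[0.49,0.55,0],"grip":-0.5},{"dr":[0,0,8.2],"delta_pos":[0.49,0.55,0],"grip":-0.5},{"dr":[0,0,8.2],"delta_pos":[0.49,0.55,0],"grip":-0.5},{"dr":[0,0,8.2],"delta_pos":[0.49,0.55,0],"grip":-0.5},{"dr":[0,0,8.2],"delta_pos":[0.49,0.55,0],"grip":-0.5},{"dr":[0,0,8.2],"delta_pos":[0.49,0.55,0],"grip":-0.5},{"dr":[0,0,8],"delta_pos":[0.49,0.55,0],"grip":-0.5},{"dr":[0,0,0],"delta_pos":[0,0,0],"grip":-0.5}]}}

```text
t: 23.1
tcp_pos: [0.5992, 0.0861, 0.0898]
eef_rot: [-0.698, 0.716, -0.002, -0.005]
contact_force: [-0.2, -0.1, 0.1]
opening: 0.0212
gripper_force: 0.0
```

Run:
```python
from h import *
s=sensors.read_state(); print(s["tcp_pos"],rail(s["tcp_pos"]),s["q"])
show("g",n="side",box=(190,120,180,130),up=4.4)
```

```text
[0.59916535 0.08611756 0.08982937] [-36.5 122.3] [ 0.08785349  0.99849406 -0.62467028  1.49684121  0.70007591  0.88532339
  2.33723221]
```

View pics/g.png

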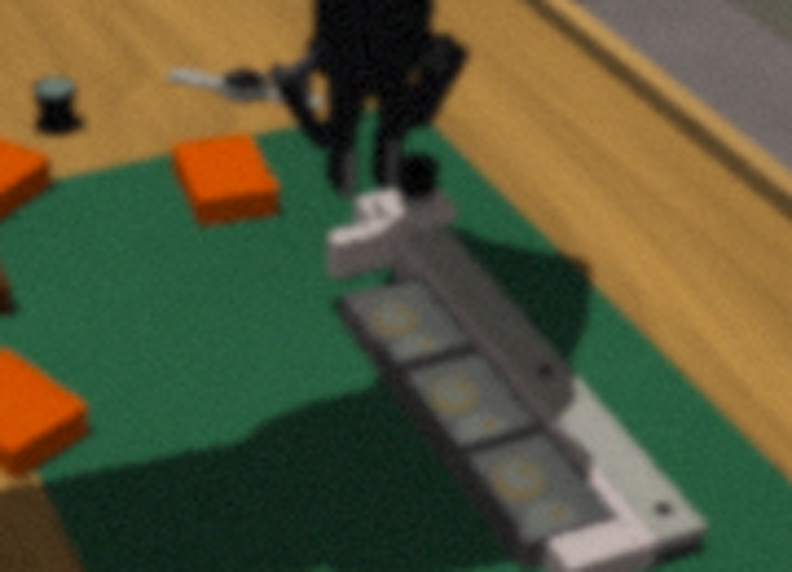

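The side view shows all three trays in a row on the fence, with small gaps around (415,365) and (475,445). The gap between L and the blade is free, so I'll lower the fingers there and close the row sideways.

Emit:
{"api": "arm_command", "payload": {"targets": [{"dr":[0,0,0],"delta_pos":[0,0,-2.5],"grip":-0.5},{"dr":[0,0,0],"delta_pos":[0,0,-2.5],"grip":-0.5},{"dr":[0,0,0],"delta_pos":[0,0,-2.8],"grip":-0.5},{"dr":[0,0,0],"delta_pos":[-0.02,-0.5,0],"grip":-0.5},{"dr":[0,0,0],"delta_pos":[-0.02,-0.5,0],"grip":-0.5},{"dr":[0,0,0],"delta_pos":[-0.02,-0.4,0],"grip":-0.5},{"dr":[0,0,0],"delta_pos":[0,-0.3,0],"grip":-0.5},{"dr":[0,0,0],"delta_pos":[0,-0.2,0],"grip":-0.5},{"dr":[0,0,0],"delta_pos":[0,-0.2,0],"grip":-0.5},{"dr":[0,0,0],"delta_pos":[0,0,0],"grip":-0.5}]}}

```text
t: 24.15
tcp_pos: [0.5987, 0.0655, 0.0127]
eef_rot: [-0.697, 0.717, -0.002, -0.004]
contact_force: [0.8, 4.8, 2.9]
opening: 0.0217
gripper_force: 2.7
```

The push force at 101.7 mm matches a closed row. Now for the knob.

Emit:
{"api": "arm_command", "payload": {"targets": [{"dr":[0,0,0],"delta_pos":[0,0.4,0],"grip":-0.5},{"dr":[0,0,0],"delta_pos":[0,0,3],"grip":-0.5},{"dr":[0,0,0],"delta_pos":[0,0,3],"grip":-0.5},{"dr":[0,0,0],"delta_pos":[0,0,3.5],"grip":0.6},{"dr":[0,0,0],"delta_pos":[2.2,1.93,0],"grip":0.6},{"dr":[0,0,0],"delta_pos":[2.2,1.93,0],"grip":0.6},{"dr":[0,0,0],"delta_pos":[2.2,1.93,0],"grip":0.6},{"dr":[0,0,0],"delta_pos":[0,0,0],"grip":0.6}]}}

```text
t: 24.95
tcp_pos: [0.6652, 0.1294, 0.1066]
eef_rot: [-0.697, 0.717, -0.002, -0.004]
contact_force: [-1.4, -1.3, -0.6]
opening: 0.0684
gripper_force: 0.0
```

Emit:
{"api": "arm_command", "payload": {"targets": [{"dr":[0,0,0],"delta_pos":[0,-0.15,-2.5],"grip":0.6},{"dr":[0,0,0],"delta_pos":[0,0,-2.5],"grip":0.6},{"dr":[0,0,0],"delta_pos":[0,0,-2],"grip":0.6},{"dr":[0,0,0],"delta_pos":[0,0,0],"grip":0.6},{"dr":[0,0,0],"delta_pos":[0,0,0],"grip":-0.6},{"dr":[0,0,0],"delta_pos":[0,0,0],"grip":-0.6},{"dr":[0,0,0],"delta_pos":[0,0,0],"grip":-0.6},{"dr":[0,0,0],"delta_pos":[0,0,0],"grip":-0.6},{"dr":[0,0,0],"delta_pos":[0,0,0],"grip":-0.6},{"dr":[0,0,0],"delta_pos":[0,0,0],"grip":-0.6}], "force": 40}}

```text
t: 25.95
tcp_pos: [0.6656, 0.1251, 0.0386]
eef_rot: [-0.696, 0.718, -0.003, -0.003]
contact_force: [4.9, -0.7, 6.4]
opening: 0.0289
gripper_force: 39.6
```

Emit:
{"api": "arm_command", "payload": {"targets": [{"dr":[0,0,0],"delta_pos":[0,0,0.3],"grip":-0.6},{"dr":[0,0,0],"delta_pos":[0,0,0.3],"grip":-0.6},{"dr":[0,0,0],"delta_pos":[0,0,0.3],"grip":-0.6},{"dr":[0,0,0],"delta_pos":[0,0,0.2],"grip":-0.6},{"dr":[0,0,0],"delta_pos":[0,0,0],"grip":-0.6},{"dr":[0,0,0],"delta_pos":[0,0,0],"grip":-0.6}]}}

```text
t: 26.55
tcp_pos: [0.6654, 0.1249, 0.0488]
eef_rot: [-0.696, 0.718, -0.003, -0.004]
contact_force: [7.8, 0.5, -6.9]
opening: 0.0287
gripper_force: 39.9
```

Emit:
{"api": "arm_command", "payload": {"targets": [{"dr":[0,0,0],"delta_pos":[-0.015,-0.5,0],"grip":-0.6},{"dr":[0,0,0],"delta_pos":[-0.015,-0.5,0],"grip":-0.6},{"dr":[0,0,0],"delta_pos":[-0.015,-0.5,0],"grip":-0.6},{"dr":[0,0,0],"delta_pos":[-0.015,-0.5,0],"grip":-0.6},{"dr":[0,0,0],"delta_pos":[-0.015,-0.5,0],"grip":-0.6},{"dr":[0,0,0],"delta_pos":[-0.015,-0.5,0],"grip":-0.6},{"dr":[0,0,0],"delta_pos":[-0.014,-0.5,0],"grip":-0.6},{"dr":[0,0,0],"delta_pos":[-0.014,-0.5,0],"grip":-0.6},{"dr":[0,0,0],"delta_pos":[-0.014,-0.5,0],"grip":-0.6},{"dr":[0,0,0],"delta_pos":[-0.014,-0.5,0],"grip":-0.6},{"dr":[0,0,0],"delta_pos":[0,0,0],"grip":-0.6},{"dr":[0,0,0],"delta_pos":[0,0,0],"grip":-0.6}]}}

```text
t: 27.75
tcp_pos: [0.664, 0.0744, 0.0487]
eef_rot: [-0.696, 0.718, -0.004, -0.004]
contact_force: [9.6, -1.3, -6.3]
opening: 0.0284
gripper_force: 40.1
```

Emit:
{"api": "arm_command", "payload": {"targets": [{"dr":[0,0,0],"delta_pos":[0,0.03,-0.3],"grip":-0.6},{"dr":[0,0,0],"delta_pos":[0,0,-0.3],"grip":-0.6},{"dr":[0,0,0],"delta_pos":[0,0,-0.3],"grip":-0.6},{"dr":[0,0,0],"delta_pos":[0,0,-0.1],"grip":-0.6},{"dr":[0,0,0],"delta_pos":[0,0,0],"grip":-0.6}]}}

```text
t: 28.25
tcp_pos: [0.6641, 0.0749, 0.0389]
eef_rot: [-0.696, 0.718, -0.004, -0.004]
contact_force: [8.1, -0.8, -3.8]
opening: 0.0285
gripper_force: 40.5
```

Emit:
{"api": "arm_command", "payload": {"targets": [{"dr":[0,0,0],"delta_pos":[0,0,0],"grip":0.6},{"dr":[0,0,0],"delta_pos":[0,0,0],"grip":0.6},{"dr":[0,0,0],"delta_pos":[0,0,0],"grip":0.6},{"dr":[0,0,0],"delta_pos":[0,0,0],"grip":0.6},{"dr":[0,0,0],"delta_pos":[0,0,0],"grip":0.6},{"dr":[0,0,0],"delta_pos":[0,0,2],"grip":0.6},{"dr":[0,0,0],"delta_pos":[0,0,3],"grip":0.6},{"dr":[0,0,0],"delta_pos":[0,0,4],"grip":0.6},{"dr":[0,0,0],"delta_pos":[-1,4,3],"grip":0.6},{"dr":[0,0,0],"delta_pos":[-2,4,0],"grip":0.6},{"dr":[0,0,0],"delta_pos":[-3,4,0],"grip":0.6},{"dr":[0,0,0],"delta_pos":[-3,4,0],"grip":0.6},{"dr":[0,0,0],"delta_pos":[-3,4,0],"grip":0.6},{"dr":[0,0,0],"delta_pos":[-3,4,0],"grip":0.6},{"dr":[0,0,0],"delta_pos":[-3,4,0],"grip":0.6},{"dr":[0,0,0],"delta_pos":[-2,4,0],"grip":0.6},{"dr":[0,0,0],"delta_pos":[-2,4,0],"grip":0.6},{"dr":[0,0,0],"delta_pos":[-2,4,0],"grip":0.6}]}}

```text
t: 30.05
tcp_pos: [0.4221, 0.4761, 0.1577]
eef_rot: [-0.697, 0.717, -0.003, -0.005]
contact_force: [0.2, 0.5, -0.4]
opening: 0.0685
gripper_force: 0.0
```

Run:
```python
from h import *
s=sensors.read_state(); print(s["t"],s["tcp_pos"])
im=show("h",box=(195,110,180,130),up=4.4); cv2.imwrite("raw_top1.png",im)
sd=show("i",n="side",box=(230,130,150,110),up=5.3); cv2.imwrite("raw_side1.png",sd)
g=cv2.cvtColor(sd,cv2.COLOR_BGR2GRAY)
for h in (.058,.065): print(h,(proj("side",np.r_[world(28,116),h])[0]),proj("top",np.r_[world(28,116),h])[0])
# knob centroid in both views -> triangulate
def cen(im,uv,r=12):
    g=cv2.cvtColor(im,cv2.COLOR_BGR2GRAY); m=np.zeros_like(g); u,v=np.round(uv).astype(int)
    m[v-r:v+r,u-r:u+r]=(g[v-r:v+r,u-r:u+r]<45)*255
    n,l,st,c=cv2.connectedComponentsWithStats(m); k=1+np.argmax(st[1:,4]); return c[k],st[k,4]
im0,sd0=cv2.imread("raw_top0.png"),cv2.imread("raw_side0.png")
for a,b,y in((im0,sd0,166),(im,sd,116)):
    w=np.r_[world(28,y),.058]; c=[cen(a,proj("top",w)[0]),cen(b,proj("side",w)[0])]; print(c)
    M=[]
    for n,(p,_) in zip(("top","side"),c):
        q=viewer.camera_params(n); f=192/np.tan(np.radians(q["fovy"]/2)); K=np.array([[f,0,q["cx"]],[0,f,q["cy"]],[0,0,1]]); M.append(K@np.c_[q["R"],q["t"]])
    X4=cv2.triangulatePoints(M[0],M[1],c[0][0].reshape(2,1),c[1][0].reshape(2,1)); P3=(X4[:3]/X4[3]).ravel(); print("knob",rail(P3),P3[2])
```

```text
30.05 [0.42205339 0.47607677 0.1576581 ]
0.058 [291.28910059 168.10138106] [235.61932692 131.9352834 ]
0.065 [291.477749   166.16675295] [235.50947278 130.97006339]
[(array([217.54901961, 129.19607843]), np.int32(102)), (array([284.34482759, 159.48275862]), np.int32(87))]
knob [ 29.2 165.6] 0.05842288505941249
[(array([235.70103093, 131.59793814]), np.int32(97)), (array([292.20224719, 167.76404494]), np.int32(89))]
knob [ 29.8 115.6] 0.05872342396736739
```

View pics/h.png

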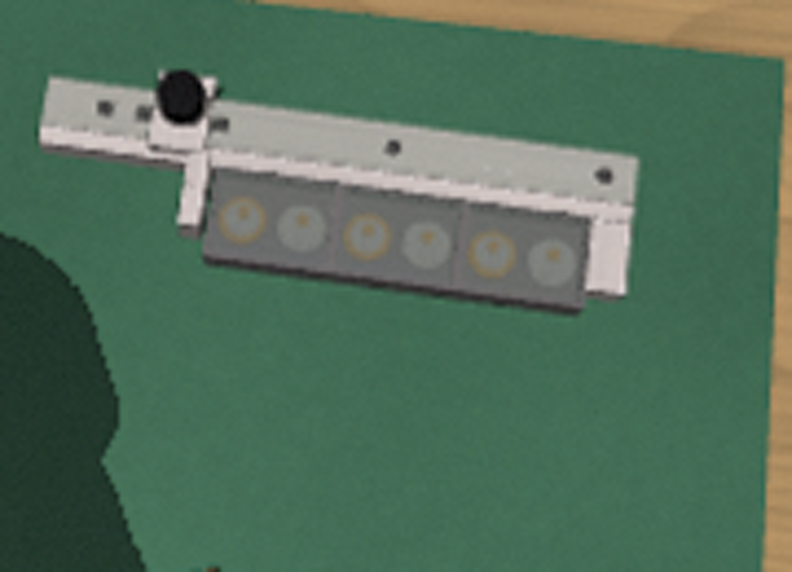

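The top view shows the closed row from (205,215) to (590,265), and the knob has moved 50 mm at the same height. I'll check flushness numerically from the front edge.

Run:
```python
from h import *
im=cv2.imread("raw_top1.png")
b=cv2.GaussianBlur(cv2.cvtColor(im,cv2.COLOR_BGR2HSV)[...,1].astype(np.float32),(3,3),0)
# bench-level front edge: scan along rail -x for the steepest step in saturation (tray->mat), at z=0
for t,yc in(("R",-110),("M",-30),("L",50)):
    for dy in(-30,-10,10,30):
        xs=np.arange(-75,-45,.5); W=np.array([np.r_[world(x,yc+dy),0] for x in xs]); uv=proj("top",W).astype(np.float32)
        v=cv2.remap(b,uv[:,0].reshape(1,-1),uv[:,1].reshape(1,-1),cv2.INTER_CUBIC).ravel()
        thr=(v.max()+v.min())/2; i=np.where(v<thr)[0][0]
        print(t,yc+dy,xs[i],end=" | ")
    print()
```

```text
R -140 -59.0 | R -120 -58.5 | R -100 -58.0 | R -80 -58.5 | 
M -60 -58.0 | M -40 -58.5 | M -20 -58.0 | M 0 -58.5 | 
L 20 -58.0 | L 40 -58.5 | L 60 -58.0 | L 80 -58.0 |
```

All three are flush and square.

```bash
python3 -c "
from station import bot
print(bot.hand_in())"
```

```text
the job is handed in; nothing more can be done
None
```

I handed the job in at about 30 s: all three trays are in one row against the fence and end block, flush and square in the last picture, and the stop has moved 50 mm to the 0.050 hole with its plunger down; the hand-in gave no verdict.

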